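Set the dispenser volume sleeve

TASK

Turn the orange volume sleeve of the dispenser on the amber bottle to 4 (its white pointer at the four-dot mark) and let go of it. Leave the setting of the other dispenser alone, and do not tip or push away the beaker under the spout.

Things in the scene. Friction and masses are not known exactly. Their poses are not given: they have to be found in the camera images.
- amber_dispenser_grip (a point): point on the upright axis of the round orange ribbed sleeve (40 mm diameter, 46 mm tall) atop the fixed dispenser on the brown amber bottle, at the height to grip from above across any diameter: 27 mm above the flat black scale disc (96 mm diameter) below the sleeve, 19 mm below the sleeve's top, 178 mm above the bench. Its -x axis points to the dispenser's front (spout side), z up
- amber_dispenser_sleeve (a joint): turn of that sleeve, rad, growing clockwise seen from above: 0 at setting 1, 0.436 more per setting, 1.309 at 4, 1.745 at 5 (stops just past 1 and 5); starts at 1, 2 or 3. Detent at each setting, about 0.05 N m; let go, it drops into the nearest. Its white stripe and pointer show the setting on the disc's groups of 1 to 5 white dots, 25 degrees apart; the 3-dot group faces front
- white_dispenser_pointer (a point): tip of the white pointer at the foot of the blue sleeve (40 mm diameter, top 177 mm above the bench) of the other dispenser, of the same make but on the white bottle; the tip is 26 mm from that sleeve's axis and 133 mm above the bench. This sleeve must stay as it is set
- beaker: clear loose beaker, 62 mm diameter, 78 mm tall, standing under the spout of the amber bottle's dispenser, about 89 mm in front of the bottle's axis; origin at the centre of its underside, z up
Not all that is in view belongs to the job. Of the things that look like the beaker, the smaller one is meant.

How it is judged:
By the outcome, as a careful person would: the job done as asked, in the order asked, and still so for the second after the job is handed in, with the robot touching nothing.
It also fails if it takes over 35 s, if anything falls off the work surface, if the arm or the gripper's body presses on something with over 40 N, if the wrist force passes 120 N, or if a joint passes its speed limit or range.

ROBOT

A 6-joint arm with a two-finger parallel gripper is mounted at the origin on the work surface; the furniture and walls round the work are solid. World frame = base frame: x ahead of the robot, y to its left, z up, the work surface at z = 0. Lengths are in mm, angles in rad, forces in N, time in s.
With the tool pointing down it reaches from about 300 to 1000 mm from the base axis. Payload 5.1 kg.
Tool frame: the origin (TCP) lies on the centre line of the jaws, within the pads' length; the fingertips stand robot.nose_length ahead of it and the grasp point (between the pads) lies 3 mm ahead of it (robot.nose_length is the distance from the TCP to the fingertips, in mm); z points along the fingers, y is the line along which they close (so a half turn about z gives the same grasp; the last joint's range is limited). The gripper opens to 95 mm and grips with 3 to 60 N. Pads are 20 mm wide; open, the fingers measure 119 mm over their backs; the gripper's body (75 mm by 180 mm) begins 59 mm behind the grasp point.
Start: joints at [1.125, 0.124, 1.65, -0, 1.367, -0.083], TCP at [230.7, 607.669, 213.456] pointing down, gripper open.
Joint ranges: [-2.61, 2.61], [-1.02, 2.33], [0.03, 2.71], [-1.35, 4.49], [0.32, 2.68], [-2.91, 2.91]. Speed limits (rad/s): [2.57, 2.57, 3.14, 3.14, 3.14, 3.14].

INTERFACE

Orientations are given as a rotation vector (axis times angle).
In Python, from cell import robot, eyes gives the robot as it stands. The module is installed in compiled form; this text tells all that it offers.
- The arm moves only by the tool jog_arm, never from a script. Its argument "steps" is a list of rows, each a list of 2 entries, a list of its own where there are three numbers: the shift along the tool's x, y, z in units of 400 mm (1.0 is 400 mm), then the turn, a rotation vector about the tool's x, y, z in units of 90 degrees (1.0 is 90 degrees). In form: [[[dx, dy, dz], [wx, wy, wz]], ...]. A call has 1 to 10 rows; each row is the pose to reach, as a shift and turn from the pose commanded when the call began, along the tool's axes at that moment; what a row does not reach only later rows make up. A row lasts 1/8 s, in which the tool goes at most 62.5 mm and 10.7 degrees, less where a joint would pass 70% of its speed; a pose out of reach is approached as far as the arm can. A call with a number of a shift or a turn outside -1 to 1 is refused whole. A call with a gripper value outside its range is refused whole. "fingers" is the opening, from -1 (shut) to 1 (fully open), so that 0 is half open, set as the call begins (left out, the last holds). The fingers move at their own pace and stop on an object; the grip force is fixed at half the most. Time passes only in rows, so rows that repeat a pose let the fingers close. It gives the time, the measured TCP pose, the force, the opening and the grip force at its end, in the units of the state.
- robot.sense(): the state, without advancing time (a new reading comes with each control period).
- eyes.grab_frame(name): name is "scene" or "top"; returns a dict with "frame" (420x560x3 uint8, blue, green, red), "fx", "fy", "cx", "cy" (pixels), "k1" (the pictures are not rectified: a ray, as slopes to the right and down, at radius r is drawn at 1 + k1 r^2 times it, then the intrinsics apply), "extrinsics" (4x4, takes a point from camera to world coordinates). Camera axes: x right, y down, z forward; pixel columns grow to the right and rows downward; lengths in mm; the calibration is good to about 2 mm. A picture is of the moment at which its call begins. There is no depth.
- robot.job_done(): hands the job in; it is judged then, once.
The state is a dict: "clock": time; "q": joint angles; "qvel": joint speeds; "joint_torque": joint torques, N m; "ee_pos": TCP position; "orientation": TCP orientation; "wrist_force": force on the tool from outside, world axes, zero at the start; "ft_torque": the same for the moment, N m; "gripper_width": opening from 0.0 (shut) to 1.0 (fully open); "finger_force": force on a finger pad.
Only numpy, scipy, OpenCV 4.12 (cv2) and the standard library are available. Lean on these libraries where they do the work, as an engineer would, in place of code of your own. Each camera call takes 0.05 s, during which the arm holds its last target. There are 200 camera calls.

## Working session

There is one attempt and no reset: what is moved stays moved. The work goes in short steps, Python scripts to look and compute and a tool call to move; the robot and the scene stay as the last step left them, time stands still between calls to the robot, and variables do not carry over. Pictures are saved under pics/ and viewed, at most 10 in all, crops included, and the job is handed in when it is done.

Besides the shell and the picture viewer there is one more tool, called as name(argument=value, ...), one argument or row to a line, values as JSON. jog_arm: Moves the arm, as the interface text tells. Shifts and turns lie within -1 to 1; 1 stands for 400 mm of shift or 90 degrees of turn. Its arguments: {"type":"object","properties":{"steps":{"type":"array","items":{"type":"array"}},"fingers":{"type":"number"}},"required":["steps"]}

```bash
mkdir -p pics; cat > h.py <<'E'
import numpy as np, cv2
from cell import robot, eyes
def grab(n): return eyes.grab_frame(n)
def ray(f,u,v):
    d=np.array([(u-f['cx'])/f['fx'],(v-f['cy'])/f['fy']]); s=d.copy()
    for _ in range(20): s=d/(1+f['k1']*(s@s))
    E=np.array(f['extrinsics']); r=E[:3,:3]@np.array([s[0],s[1],1]); return E[:3,3],r/np.linalg.norm(r)
def onz(f,u,v,z):
    o,d=ray(f,u,v); return o+d*(z-o[2])/d[2]
def tri(f1,p1,f2,p2):
    o1,d1=ray(f1,*p1);o2,d2=ray(f2,*p2)
    t=np.linalg.lstsq(np.c_[d1,-d2],o2-o1,rcond=None)[0]
    a=o1+t[0]*d1;b=o2+t[1]*d2; return (a+b)/2,np.linalg.norm(a-b)
def proj(f,P):
    E=np.array(f['extrinsics']); c=E[:3,:3].T@(np.array(P)-E[:3,3]); s=c[:2]/c[2]; s=s*(1+f['k1']*(s@s))
    return s[0]*f['fx']+f['cx'],s[1]*f['fy']+f['cy']
E
python3 - <<'E'
from h import *
a=grab('scene');b=grab('top')
cv2.imwrite('pics/s.png',a['frame']);cv2.imwrite('pics/t.png',b['frame'])
for f in(a,b):print(np.round(f['extrinsics'],2).tolist(),f['fx'],f['k1'])
s=robot.sense();print(s)
print(robot.nose_length)
E
```

```text
[[0.76, -0.54, 0.37, 40.83], [-0.65, -0.62, 0.44, -417.82], [-0.01, -0.57, -0.82, 849.13], [0.0, 0.0, 0.0, 1.0]] 443.5364848828169 -0.08527865956958204
[[-0.03, -0.99, 0.15, 215.92], [-1.0, 0.03, 0.01, -56.55], [-0.01, -0.15, -0.99, 1115.28], [0.0, 0.0, 0.0, 1.0]] 449.2013844333909 -0.11077317420250221
{'clock': 0.1, 'q': array([ 1.12541822e+00,  1.24423040e-01,  1.65155536e+00,  8.27845497e-06,
        1.36745370e+00, -8.25896149e-02]), 'qvel': array([ 0.00108134, -0.00100913, -0.00193716,  0.00129533,  0.00060803,
       -0.0002212 ]), 'joint_torque': array([ 1.04988917e-04, -4.18884766e+01, -3.61096072e+01,  7.76544074e-02,
        4.61265177e-02, -8.17248724e-05]), 'ee_pos': array([230.44199413, 607.16059273, 212.3102594 ]), 'orientation': array([-5.66661209e-01, -3.08956746e+00,  2.78555352e-03]), 'wrist_force': array([ 0.317731  , -0.01546369, -0.2595708 ]), 'ft_torque': array([0.02020845, 0.02460907, 0.01161445]), 'finger_force': 0.0, 'gripper_width': 1.0005412968873613}
22.0
```

View pics/s.png

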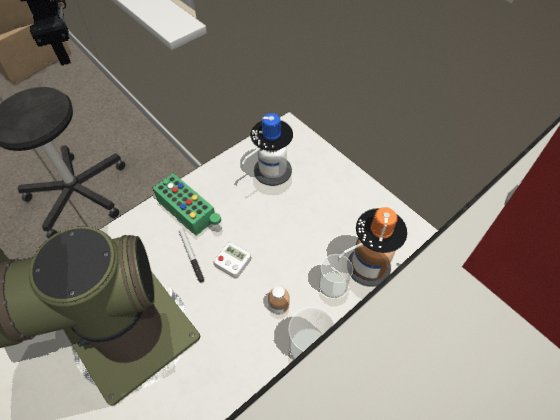

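View pics/t.png

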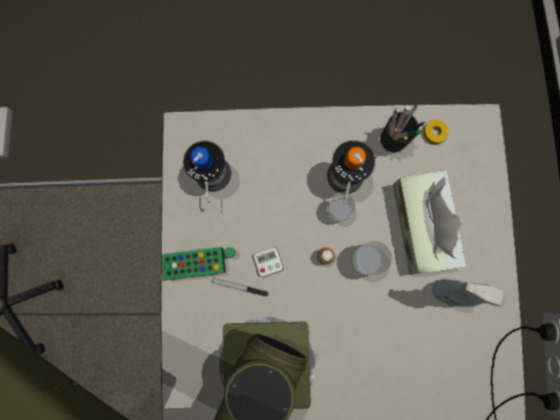

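The scene view shows the orange sleeve at (385,222), the blue one at (271,126) and the small beaker at (335,275). In the top view they are at (356,157), (201,157) and (340,208). Next I'll measure the sleeve axis and zoom in on the dots.

```bash
python3 - <<'E'
from h import *
a=grab('scene');b=grab('top')
def orange(f,lo=(3,150,150),hi=(18,255,255)):
    m=cv2.inRange(cv2.cvtColor(f['frame'],cv2.COLOR_BGR2HSV),lo,hi)
    n,l,s,c=cv2.connectedComponentsWithStats(m); 
    for i in range(1,n):
        if s[i,4]>60: print(s[i].tolist(),np.round(c[i],1))
for f in(a,b): orange(f); orange(f,(110,150,100),(125,255,255)); print()
for p in [(510,200),(522,418),(540,250),(370,260),(400,130),(340,208),(430,220),(352,165)]: print(p,onz(b,*p,0).round())
def crop(f,x,y,w,h,k): return cv2.resize(f['frame'][y:y+h,x:x+w],None,fx=k,fy=k,interpolation=cv2.INTER_CUBIC)
A=crop(a,345,195,80,70,5);B=crop(b,315,135,80,70,5)
cv2.imwrite('pics/c1.png',np.hstack([A,B]))
E
```

```text
[375, 208, 22, 19, 250] [385.8 216.5]
[262, 114, 19, 26, 305] [272.1 126.5]

[349, 147, 16, 17, 174] [356.  154.7]

(510, 200) [ 389. -636.    0.]
(522, 418) [-158. -629.    0.]
(540, 250) [ 257. -706.    0.]
(370, 260) [ 248. -263.    0.]
(400, 130) [ 581. -360.    0.]
(340, 208) [ 380. -194.    0.]
(430, 220) [ 343. -420.    0.]
(352, 165) [ 490. -230.    0.]
```

View pics/c1.png

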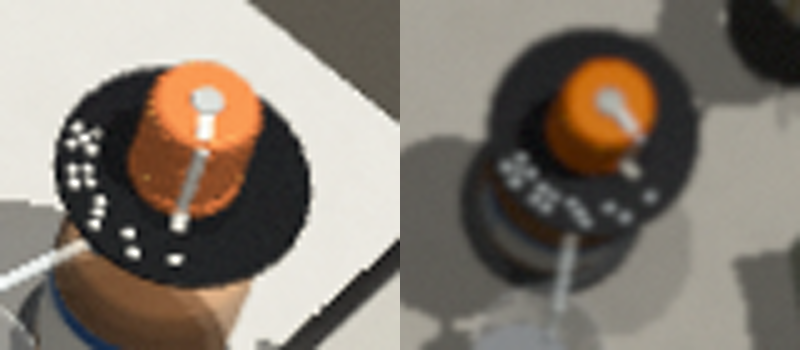

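```bash
python3 - <<'E'
from h import *
a=grab('scene');b=grab('top')
A=lambda x,y:((x+.5)/5-.5+345,(y+.5)/5-.5+195)
B=lambda x,y:((x-400+.5)/5-.5+315,(y+.5)/5-.5+135)
# top hub (grey cap) and foot pointer tip, 1-dot, 5-group: both views
hub=tri(a,A(208,100),b,B(609,101))
print('hub',hub)
for n,p,q in[('ptr',(179,224),(631,171)),('1',(176,259),(652,196)),('2',(130,243),(617,213)),('3',(98,210),(578,212)),('4',(81,175),(542,195)),('5',(83,138),(516,168))]:
    P,e=tri(a,A(*p),b,B(*q)); S=onz(a,*A(*p),151);T=onz(b,*B(*q),151);c=hub[0][:2]
    g=lambda X:(round(float(np.degrees(np.arctan2(*(X[:2]-c)[::-1]))),1),round(float(np.hypot(*(X[:2]-c))),1))
    print(n,P.round(1),round(e,1),'scene',g(S),'top',g(T))
# disc ellipse extremes
for n,f,pts in[('s',a,[A(55,175),A(312,190),A(165,67),A(205,288)]),('t',b,[B(490,135),B(700,130),B(590,27)])]:
    print(n,[onz(f,*p,151)[:2].round(1).tolist() for p in pts],onz(f,*(A(208,100) if n=='s' else B(609,101)),197).round(1))
# blue
print('blue', onz(a,271,118,177).round(), onz(b,201,156,177).round())
R=cv2.Rodrigues(robot.sense()['orientation'])[0];print(R.round(3))
E
```

```text
hub (array([ 463.75404617, -209.69095082,  197.9175258 ]), np.float64(0.8896321774048469))
ptr [ 443.5 -224.9  153.8] 0.5 scene (-141.6, 23.4) top (-141.8, 25.1)
1 [ 432.3 -233.7  152.8] 0.6 scene (-141.8, 38.4) top (-142.3, 39.5)
2 [ 425.2 -218.   151.9] 0.4 scene (-167.9, 38.7) top (-167.8, 39.4)
3 [ 426.1 -200.9  152.6] 0.8 scene (165.9, 37.5) top (166.8, 38.6)
4 [ 434.5 -185.6  149.6] 0.0 scene (141.8, 38.2) top (140.6, 38.3)
5 [ 447.1 -174.7  149.4] 0.1 scene (117.0, 38.6) top (115.9, 39.1)
s [[426.4, -179.7], [493.6, -247.2], [493.7, -173.9], [432.5, -248.4]] [ 464.8 -209.6  197. ]
t [[461.9, -163.7], [461.8, -257.0], [510.3, -210.6]] [ 463.6 -209.6  197. ]
blue [480. 126. 177.] [476. 123. 177.]
[[-0.935  0.355 -0.   ]
 [ 0.355  0.935 -0.001]
 [ 0.    -0.001 -1.   ]]
```

```bash
python3 - <<'E'
from h import *
a=grab('scene');b=grab('top')
print('scenecam in top',proj(b,np.array(a['extrinsics'])[:3,3]))
for p in[(230,420),(400,270),(560,130),(500,250),(450,350),(505,195)]:
    print(p,[onz(a,*p,z)[:2].round().tolist() for z in(0,200,400,600,750)],[np.round(proj(b,onz(a,*p,z))).tolist() for z in(0,400,750)])
g=cv2.convertScaleAbs(b['frame'][80:340,320:560],alpha=2.2)
cv2.imwrite('pics/c2.png',np.hstack([cv2.resize(g,None,fx=1.6,fy=1.6),cv2.resize(a['frame'][160:420,320:560],None,fx=1.6,fy=1.6)]))
E
```

```text
scenecam in top (np.float64(735.1464064909642), np.float64(458.04681133767224))
(230, 420) [[54.0, -259.0], [51.0, -297.0], [48.0, -334.0], [45.0, -371.0], [42.0, -399.0]] [[372.0, 340.0], [466.0, 377.0], [675.0, 451.0]]
(400, 270) [[508.0, -261.0], [398.0, -298.0], [288.0, -335.0], [178.0, -372.0], [95.0, -400.0]] [[364.0, 158.0], [458.0, 225.0], [678.0, 394.0]]
(560, 130) [[1173.0, -282.0], [906.0, -314.0], [640.0, -346.0], [373.0, -378.0], [173.0, -402.0]] [[355.0, -63.0], [444.0, 27.0], [677.0, 307.0]]
(500, 250) [[714.0, -379.0], [556.0, -388.0], [397.0, -397.0], [238.0, -406.0], [119.0, -413.0]] [[403.0, 82.0], [488.0, 159.0], [689.0, 365.0]]
(450, 350) [[450.0, -440.0], [353.0, -435.0], [257.0, -429.0], [161.0, -424.0], [89.0, -420.0]] [[434.0, 179.0], [515.0, 242.0], [694.0, 398.0]]
(505, 195) [[856.0, -301.0], [664.0, -328.0], [472.0, -356.0], [280.0, -383.0], [136.0, -404.0]] [[370.0, 34.0], [460.0, 117.0], [681.0, 348.0]]
```

View pics/c2.png

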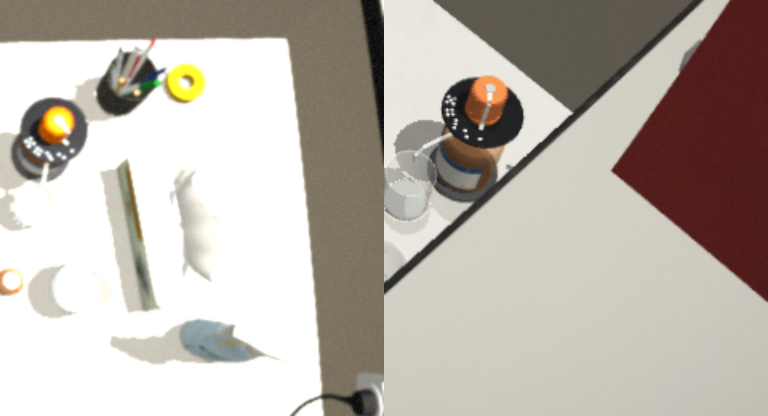

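The pictures show pens in a cup and a box well away from the amber dispenser. The dispenser axis is at (463.5, -209.7) and its sleeve is at setting 1. I'll lift and transit in two calls, opening the turn range on the way.

jog_arm(
  steps=[
    [[0, 0, -0.12], [0, 0, 0]],
    [[0, 0, -0.2], [0, 0, 0]],
    [[-0.635, -0.85, -0.2], [0, 0, 0.31]],
    [[-0.635, -0.85, -0.2], [0, 0, 0.31]],
    [[-0.635, -0.85, -0.2], [0, 0, 0.31]],
    [[-0.635, -0.85, -0.2], [0, 0, 0.31]],
    [[-0.635, -0.85, -0.2], [0, 0, 0.31]],
    [[-0.635, -0.85, -0.2], [0, 0, 0.31]],
    [[-0.635, -0.85, -0.2], [0, 0, 0.31]],
    [[-0.635, -0.85, -0.2], [0, 0, 0.31]],
  ],
)

```text
clock: 1.65
ee_pos: [348.3, 197.4, 293.8]
orientation: [1.303, 2.857, 0.001]
wrist_force: [-0.2, 0.8, -1.0]
gripper_width: 0.999
finger_force: 0.0
```

```bash
cat > go.py <<'E'
import sys
from h import *
s=robot.sense();R=cv2.Rodrigues(s['orientation'])[0]
t=np.array(eval(sys.argv[1]),float);print(s['clock'],s['ee_pos'].round(1),'yang',np.degrees(np.arctan2(R[1,1],R[0,1])).round(1),'tilt',R[:,2].round(4),'shift',(R.T@(t-s['ee_pos'])/400).round(4),s['wrist_force'].round(1),s['q'].round(2))
E
python3 go.py '[463.5,-209.7,293]'
```

```text
1.65 [348.3 197.4 293.8] yang 41.0 tilt [ 1.4e-03  3.0e-04 -1.0e+00] shift [-0.9573 -0.4497  0.0022] [-0.2  0.8 -1. ] [ 0.38 -0.5   2.06 -0.    1.59 -0.33]
```

jog_arm(
  steps=[
    [[-0.957, -0.45, 0], [0, 0, 0.31]],
    [[-0.957, -0.45, 0], [0, 0, 0.31]],
    [[-0.957, -0.45, 0], [0, 0, 0.31]],
    [[-0.957, -0.45, 0], [0, 0, 0.31]],
    [[-0.957, -0.45, 0], [0, 0, 0.31]],
    [[-0.957, -0.45, 0], [0, 0, 0.31]],
    [[-0.957, -0.45, 0], [0, 0, 0.31]],
    [[-0.957, -0.45, 0], [0, 0, 0.31]],
    [[-0.957, -0.45, 0], [0, 0, 0.31]],
    [[-0.957, -0.45, 0], [0, 0, 0.31]],
  ],
)

```text
clock: 2.9
ee_pos: [465.2, -205.1, 293.7]
orientation: [1.944, 2.468, 0.001]
wrist_force: [-0.5, -0.4, -0.2]
gripper_width: 1.004
finger_force: 0.0
```

```bash
python3 go.py '[463.5,-209.7,181]'; python3 - <<'E'
from h import *
a=grab('scene');b=grab('top')
cv2.imwrite('pics/d.png',np.hstack([cv2.resize(f['frame'][y:y+160,x:x+160],None,fx=2.5,fy=2.5) for f,x,y in((a,300,110),(b,275,75))]))
E
```

```text
2.9 [ 465.2 -205.1  293.7] yang 13.5 tilt [ 4.e-04  1.e-04 -1.e+00] shift [-0.0102 -0.007   0.2816] [-0.5 -0.4 -0.2] [-0.52 -0.23  1.86  0.    1.51 -0.76]
```

View pics/d.png

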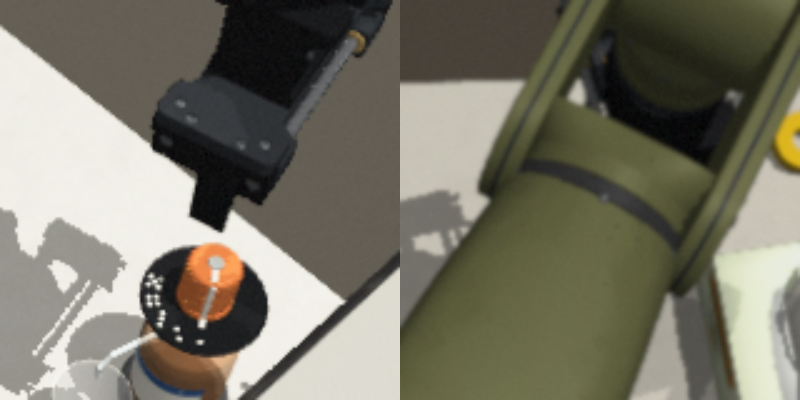

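The scene view shows the open gripper straight above the sleeve, with the pointer still at the single dot. I'll align and descend, slowly at the end.

jog_arm(
  steps=[
    [[-0.01, -0.007, 0], [0, 0, 0]],
    [[-0.01, -0.007, 0], [0, 0, 0]],
    [[-0.01, -0.007, 0.06], [0, 0, 0]],
    [[-0.01, -0.007, 0.12], [0, 0, 0]],
    [[-0.01, -0.007, 0.17], [0, 0, 0]],
    [[-0.01, -0.007, 0.2], [0, 0, 0]],
    [[-0.01, -0.007, 0.23], [0, 0, 0]],
    [[-0.01, -0.007, 0.26], [0, 0, 0]],
    [[-0.01, -0.007, 0.282], [0, 0, 0]],
    [[-0.01, -0.007, 0.282], [0, 0, 0]],
  ],
)

```text
clock: 4.25
ee_pos: [462.9, -211.0, 179.8]
orientation: [-1.946, -2.465, 0.0]
wrist_force: [-0.1, -0.0, 0.8]
gripper_width: 1.001
finger_force: 0.0
```

```bash
python3 go.py '[463.5,-209.7,181]'; python3 - <<'E'
from h import *
a=grab('scene')
cv2.imwrite('pics/e.png',cv2.resize(a['frame'][160:270,310:450],None,fx=4,fy=4))
E
```

```text
4.25 [ 462.9 -211.   179.8] yang 13.4 tilt [-1.2e-03  7.0e-04 -1.0e+00] shift [ 0.0028  0.0023 -0.0029] [-0.1 -0.   0.8] [-0.53 -0.17  2.    0.    1.32 -0.77]
```

View pics/e.png

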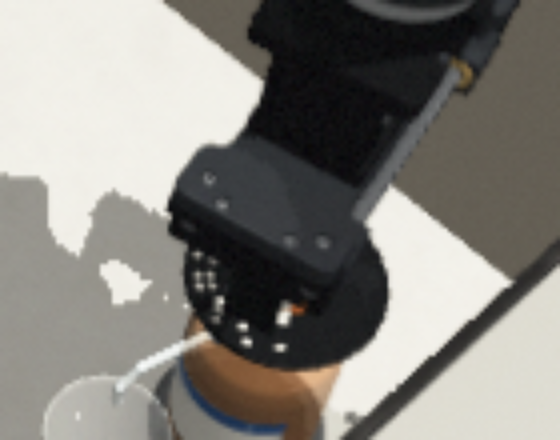

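The gripper straddles the sleeve and nothing is touching. I'll shift about 1 mm to centre it and close.

jog_arm(
  steps=[
    [[0.003, 0.002, -0.002], [0, 0, 0]],
    [[0.003, 0.002, -0.002], [0, 0, 0]],
    [[0.003, 0.002, -0.002], [0, 0, 0]],
    [[0.003, 0.002, -0.002], [0, 0, 0]],
    [[0.003, 0.002, -0.002], [0, 0, 0]],
    [[0.003, 0.002, -0.002], [0, 0, 0]],
    [[0.003, 0.002, -0.002], [0, 0, 0]],
    [[0.003, 0.002, -0.002], [0, 0, 0]],
  ],
  fingers=-1,
)

```text
clock: 5.3
ee_pos: [462.1, -210.3, 181.5]
orientation: [-1.945, -2.463, 0.005]
wrist_force: [-5.8, -0.8, 3.5]
gripper_width: 0.412
finger_force: 30.0
```

```bash
python3 go.py '[463.5,-209.7,181]'
```

```text
5.3 [ 462.1 -210.3  181.5] yang 13.4 tilt [-4.3e-03 -6.0e-04 -1.0e+00] shift [0.0006 0.0036 0.0011] [-5.8 -0.8  3.5] [-0.53 -0.17  1.99 -0.    1.32 -0.76]
```

Gripped at 39 mm with low side force. Now I'll turn 76° clockwise, which is positive about tool z.

jog_arm(
  steps=[
    [[0, 0, 0], [0, 0, 0.1]],
    [[0, 0, 0], [0, 0, 0.2]],
    [[0, 0, 0], [0, 0, 0.3]],
    [[0, 0, 0], [0, 0, 0.4]],
    [[0, 0, 0], [0, 0, 0.5]],
    [[0, 0, 0], [0, 0, 0.6]],
    [[0, 0, 0], [0, 0, 0.7]],
    [[0, 0, 0], [0, 0, 0.78]],
    [[0, 0, 0], [0, 0, 0.84]],
    [[0, 0, 0], [0, 0, 0.84]],
  ],
)

```text
clock: 6.55
ee_pos: [461.5, -210.0, 181.4]
orientation: [-3.048, -0.754, 0.009]
wrist_force: [-8.0, -0.2, 5.5]
gripper_width: 0.413
finger_force: 30.0
```

```bash
python3 go.py '[463.5,-209.7,181]'; python3 - <<'E'
from h import *
a=grab('scene');
cv2.imwrite('pics/f.png',cv2.resize(a['frame'][160:270,310:450],None,fx=4,fy=4))
E
```

```text
6.55 [ 461.5 -210.   181.4] yang -62.2 tilt [-0.006  0.    -1.   ] shift [0.0048 0.0015 0.001 ] [-8.  -0.2  5.5] [-0.53 -0.17  1.99 -0.    1.32  0.56]
```

View pics/f.png

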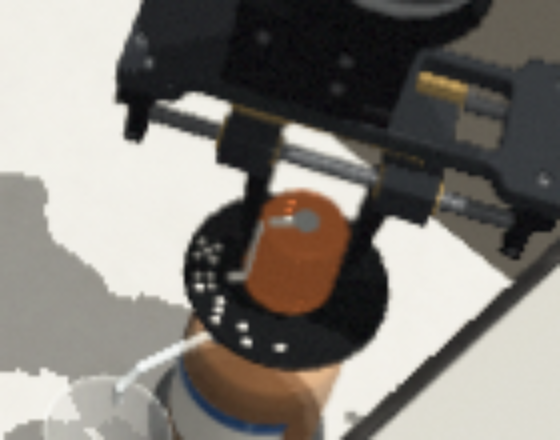

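The pointer now reaches the four-dot group at crop position (238,277). I'll open, then lift clear.

jog_arm(
  steps=[
    [[0, 0, 0], [0, 0, 0]],
    [[0, 0, 0], [0, 0, 0]],
    [[0, 0, 0], [0, 0, 0]],
    [[0, 0, 0], [0, 0, 0]],
    [[0, 0, 0], [0, 0, 0]],
    [[0, 0, 0], [0, 0, 0]],
    [[0, 0, -0.04], [0, 0, 0]],
    [[0, 0, -0.12], [0, 0, 0]],
    [[0, 0, -0.25], [0, 0, 0]],
    [[0, 0, -0.25], [0, 0, 0]],
  ],
  fingers=1,
)

```text
clock: 7.85
ee_pos: [466.1, -211.2, 288.6]
orientation: [3.042, 0.753, 0.013]
wrist_force: [-1.2, -0.2, -0.5]
gripper_width: 1.001
finger_force: 0.0
```

```bash
python3 go.py '[463.5,-209.7,181]'; python3 - <<'E'
from h import *
a=grab('scene');
cv2.imwrite('pics/g.png',cv2.resize(a['frame'][190:300,310:450],None,fx=4,fy=4))
E
```

```text
7.85 [ 466.1 -211.2  288.6] yang -62.2 tilt [ 0.0099 -0.0057 -0.9999] shift [-0.0055 -0.009   0.269 ] [-1.2 -0.2 -0.5] [-0.53 -0.23  1.87  0.    1.5   0.55]
```

View pics/g.png

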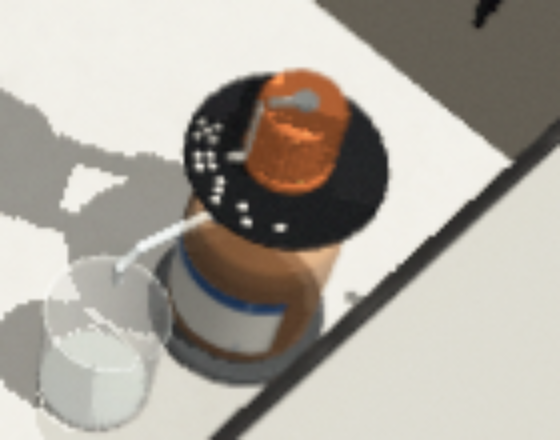

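The sleeve is free, its pointer at (236,157) is in line with the four dots at (204,160), and the beaker stands where it was. I'll check the angle and hand in.

```bash
python3 - <<'E'
from h import *
a=grab('scene');X=onz(a,310+236.5/4-.4,190+157.5/4-.4,153);d=X[:2]-[463.7,-209.7]
ang=np.degrees(np.arctan2(d[1],d[0]));print(ang,np.hypot(*d))
if abs(ang-141.5)<8: print(robot.job_done())
E
```

```text
143.2240022420504 23.77081319387305
the job is handed in; nothing more can be done
None
```

The amber bottle's orange sleeve is set to 4: its pointer measured 143° against about 141.5° for the four-dot mark. It is released, the beaker is still standing in place, the blue sleeve was not touched, and the job is handed in.

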